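# Find the salt box whose swivel lid binds and set it aside

### The job

The three white salt boxes in the carrier are to be refilled, but one of the three lids binds on its pivot. Find out which by swinging the lids gently round by their knobs, without forcing: leave the two that turn freely wide open at their stops, with their boxes in the carrier; swing the binding one shut again and stand that box upright, whole base on the chopping board, set down gently, for cleaning. Leave the mug, jar and tin where they are.

Things in the scene. Friction and masses are not known exactly. Their poses are not given: they have to be found in the camera images.
- carrier: fixed brown block 96 x 346 mm, 34 mm high, with three square recesses 26 mm deep in a row, 125 mm apart (centres at y = +125, 0 and -125 mm in its frame); each holds one salt box with 1.5 mm of play all round. Origin: centre of its underside, on the worktop; y runs along the row, x across it, away from the robot; the boxes stand square to it, fronts to its -x
- chopping_board: brown wooden chopping board lying flat, 200 x 300 mm, 21 mm thick, fixed. Origin: centre of its underside, on the worktop; x along its 200 mm side, y along its 300 mm side
- box_a: white stoneware salt box, 66 x 66 mm and 58 mm high without its wooden lid (68.5 mm with the lid, 90.5 mm to the top of the knob), about 0.55 kg. Origin: centre of its underside; z up, -x the front. It starts sunk 26 mm deep in a recess of the carrier, its underside 8 mm above the worktop. The three boxes look alike; which of them stands in which recess varies.
- pivot_a (a point): top of the small steel pin on which the lid of box_a turns: 23 mm back (+x) and 23 mm right (-y) of the box's centre, 68.5 mm above its underside (level with the lid's top); its z axis is the upright turning axis
- knob_a (a point): middle of the upright steel knob on the lid of box_a, a cylinder 18 mm across and 22 mm high standing on the lid's top (this point is 11 mm above it). It is 62.2 mm from the turning axis; with the lid shut it lies 21 mm forward (-x) and 21 mm left (+y) of the box's centre
- lid_a (a joint): turn of the lid of box_a about its pin, rad: 0 = shut (starts ajar by 0 to 0.3); grows as the 66 x 66 x 10 mm lid swings level, clockwise from above (knob from front left out to the left and round behind the box); stays where left. A free lid drags with 1 to 2 N at the knob up to its stop at 1.75; the binding one is as easy at first, then somewhere from 0.5 to 1.2 the force climbs steeply
- box_b: white stoneware salt box, 66 x 66 mm and 58 mm high without its wooden lid (68.5 mm with the lid, 90.5 mm to the top of the knob), about 0.55 kg. Origin: centre of its underside; z up, -x the front. It starts sunk 26 mm deep in a recess of the carrier, its underside 8 mm above the worktop. The three boxes look alike; which of them stands in which recess varies.
- pivot_b (a point): top of the small steel pin on which the lid of box_b turns: 23 mm back (+x) and 23 mm right (-y) of the box's centre, 68.5 mm above its underside (level with the lid's top); its z axis is the upright turning axis
- knob_b (a point): middle of the upright steel knob on the lid of box_b, a cylinder 18 mm across and 22 mm high standing on the lid's top (this point is 11 mm above it). It is 62.2 mm from the turning axis; with the lid shut it lies 21 mm forward (-x) and 21 mm left (+y) of the box's centre
- lid_b (a joint): turn of the lid of box_b about its pin, rad: 0 = shut (starts ajar by 0 to 0.3); grows as the 66 x 66 x 10 mm lid swings level, clockwise from above (knob from front left out to the left and round behind the box); stays where left. A free lid drags with 1 to 2 N at the knob up to its stop at 1.75; the binding one is as easy at first, then somewhere from 0.5 to 1.2 the force climbs steeply
- box_c: white stoneware salt box, 66 x 66 mm and 58 mm high without its wooden lid (68.5 mm with the lid, 90.5 mm to the top of the knob), about 0.55 kg. Origin: centre of its underside; z up, -x the front. It starts sunk 26 mm deep in a recess of the carrier, its underside 8 mm above the worktop. The three boxes look alike; which of them stands in which recess varies.
- pivot_c (a point): top of the small steel pin on which the lid of box_c turns: 23 mm back (+x) and 23 mm right (-y) of the box's centre, 68.5 mm above its underside (level with the lid's top); its z axis is the upright turning axis
- knob_c (a point): middle of the upright steel knob on the lid of box_c, a cylinder 18 mm across and 22 mm high standing on the lid's top (this point is 11 mm above it). It is 62.2 mm from the turning axis; with the lid shut it lies 21 mm forward (-x) and 21 mm left (+y) of the box's centre
- lid_c (a joint): turn of the lid of box_c about its pin, rad: 0 = shut (starts ajar by 0 to 0.3); grows as the 66 x 66 x 10 mm lid swings level, clockwise from above (knob from front left out to the left and round behind the box); stays where left. A free lid drags with 1 to 2 N at the knob up to its stop at 1.75; the binding one is as easy at first, then somewhere from 0.5 to 1.2 the force climbs steeply
- mug: bystander: spotted mug, 82 mm wide, 91 mm high
- salt_jar: bystander: small jar with a black cap, 41 mm wide, 105 mm high
- sardine_tin: bystander: flat tin, 63 x 105 x 25 mm

How it is judged:
By the outcome, as a careful person would: the job done as asked, in the order asked, and still so for the second after the job is handed in, with the robot touching nothing.
It also fails if it takes over 72 s, if anything falls off the work surface, if the arm or the gripper's body presses on something with over 40 N, if the wrist force passes 120 N, or if a joint passes its speed limit or range.

### The arm

A 6-joint arm with a two-finger parallel gripper is mounted at the origin on a cart in front of the work surface, level with it; the furniture and walls round the work are solid. World frame = base frame: x ahead of the robot, y to its left, z up, the work surface at z = 0. Lengths are in m, angles in rad, forces in N, time in s.
With the tool pointing down it reaches from about 0.35 to 0.975 m from the base axis. Payload 7.1 kg.
Tool frame: the origin (TCP) lies midway between the tips of the shut fingers; the grasp point (between the pads) lies 19 mm behind it (env.pinch_z is the distance from the TCP to the grasp point, in m); y points along the fingers, z is the direction in which the jaws open and shut, and the axes are right-handed (so a half turn about y gives the same grasp; the last joint's range is limited). The gripper opens to 88 mm and grips with 3 to 60 N. Pads are 20 mm wide; open, the fingers measure 115 mm over their backs; the gripper's body (75 mm by 178 mm) begins 61 mm behind the grasp point.
Start: joints at [1.113, 0.423, 1.63, -0, 1.089, -0.019], TCP at [0.266, 0.566, 0.223] pointing down, gripper open.
Joint ranges: [-3, 3], [-0.9, 2.11], [0.09, 2.58], [-1.31, 4.45], [0.11, 2.69], [-2.54, 2.54]. Speed limits (rad/s): [2.39, 2.39, 3.01, 3.14, 3.14, 3.14].

### API

Orientations are given as a unit quaternion [w, x, y, z].
In Python, from workcell import env, fingers, inverse_kinematics, imaging, finish_job, recognise, readout gives the robot as it stands. Calls block until the motion is done:
- env.move_to(position, orientation): joint-space move of the TCP to a pose.
- env.move_straight(position, velocity=0.15, rot=None): straight line of the TCP; rot=None keeps the orientation; velocity is the mean speed in m/s.
- env.move_joints(angles): joint-space move.
- fingers.open_gripper() and fingers.gripper_close(squeeze=None): open the fingers fully, or close them until they stop; squeeze is the grip in N (None keeps the last).
- env.sleep(seconds).
- inverse_kinematics(position, orientation): joint angles nearest the present ones, or None.
- imaging.camera(name): name is "scene" or "side" or "wrist"; returns a dict with "color" (400x640x3 uint8, blue, green, red), "vfov" (degrees; the focal length in pixels is half the picture's height over the tangent of half this angle, whatever the lens; pixels are square), "cx", "cy" (the principal point, pixels), "distortion" ([k1, k2, p1, p2, k3] as OpenCV has them; the pictures are not rectified), "eye" and "rotation" of the camera in the world. Camera axes: x right, y up, looking along -z (the intrinsics and any distortion apply to the point x, -y, -z); pixel columns grow to the right and rows downward; lengths in m; the calibration is good to about 2 mm. A picture is of the moment at which its call begins. There is no depth.
A pose or a line that the arm cannot do raises env.MotionError and nothing moves.
- finish_job(): hands the job in, once; it reports no verdict.
Trained networks look in the newest picture that a camera, given by its name, has taken for a name from the list of things; names that differ only in an ending like _2 or _b are one class to them, and where a whole thing is asked for, a point or a joint stands for the part that bears it (a point fixed in the world has none). Each returns a list of dicts, best first, with "confidence" (0 to 1); they miss things now and then, are a little off and sometimes report something else, mostly with a low value. They report only what shows in the picture. A call takes as long as a camera call.
- recognise(camera, target): "box" ([left, top, right, bottom] in pixels, round what is visible of it).
Readings, each from a call of its own:
- readout.current_clock(): time.
- readout.current_joint_pos(): joint angles.
- readout.current_qd(): joint speeds.
- readout.current_effort(): joint torques, N m.
- readout.current_tool_pos(): TCP position.
- readout.current_tcp_rot(): TCP orientation.
- readout.current_ft_force(): force on the tool from outside, world axes, zero at the start.
- readout.current_ft_torque(): the same for the moment, N m.
- readout.current_gripper_width(): finger opening in m.
Only numpy, scipy, OpenCV 4.12 (cv2) and the standard library are available. Lean on these libraries where they do the work, as an engineer would, in place of code of your own. Each camera call takes 0.05 s, during which the arm holds its last target. There are 200 camera calls.

## Working session

There is one attempt and no reset: what is moved stays moved. The work goes in short steps, each a Python script; the robot and the scene stay as the last script left them, time stands still between calls to the robot, and variables do not carry over. Pictures are saved under pics/ and viewed, about 8 in all and at most 12, crops included, and the job is handed in when it is done.

```bash
ls; mkdir -p pics
cat > h.py <<'E'
import numpy as np, cv2
from scipy.spatial.transform import Rotation as R
from workcell import env, fingers, inverse_kinematics, imaging, finish_job, recognise, readout
def K(c):
    h,w=c["color"].shape[:2]; f=h/2/np.tan(np.radians(c["vfov"])/2)
    return np.array([[f,0,c["cx"]],[0,f,c["cy"]],[0,0,1.]]), np.array(c["distortion"],float)
def rotm(c):
    r=np.array(c["rotation"],float)
    return r if r.shape==(3,3) else R.from_quat(r[[1,2,3,0]]).as_matrix()
def ray(c,uv):
    k,d=K(c); p=cv2.undistortPoints(np.array(uv,float).reshape(-1,1,2),k,d).reshape(-1,2)
    v=np.c_[p[:,0],-p[:,1],-np.ones(len(p))]@rotm(c).T
    return np.array(c["eye"]),v
def onz(c,uv,z):
    e,v=ray(c,uv); return e+v*((z-e[2])/v[:,2])[:,None]
def proj(c,P):
    k,d=K(c); q=(np.atleast_2d(P)-np.array(c["eye"]))@rotm(c); q=q*[1,-1,-1]
    return cv2.projectPoints(q,np.zeros(3),np.zeros(3),k,d)[0].reshape(-1,2)
def shot(cam,name=None):
    c=imaging.camera(cam)
    if name: cv2.imwrite(f"pics/{name}.png",c["color"])
    return c
E
python3 - <<'E'
from h import *
for n in ("scene","side","wrist"):
    c=shot(n,n+"0"); print(n,np.round(c["eye"],3),np.round(rotm(c)[:,2],2),c["vfov"],c["distortion"])
    for t in ("box_a","knob_a","chopping_board","carrier","mug","salt_jar","sardine_tin"):
        print(t,[(np.round(b["box"]).astype(int).tolist(),round(b["confidence"],2)) for b in recognise(n,t)][:5])
print(readout.current_clock(),readout.current_tcp_rot(),readout.current_tool_pos(),readout.current_ft_force())
cv2.imwrite("pics/both0.png",cv2.resize(np.vstack([cv2.imread("pics/scene0.png"),cv2.imread("pics/side0.png")]),(480,600)))
E
```

```text
pics
scene [-0.08  -0.671  0.747] [-0.57 -0.6   0.57] 54.50332417442059 [-0.0527787  0.         0.         0.         0.       ]
box_a [([364, 252, 398, 292], 0.85), ([325, 227, 363, 261], 0.8), ([297, 208, 328, 241], 0.78)]
knob_a [([330, 227, 363, 250], 0.84), ([367, 251, 400, 282], 0.71), ([300, 206, 328, 231], 0.62)]
chopping_board [([217, 175, 313, 240], 0.93), ([440, 264, 456, 288], 0.51)]
carrier [([295, 231, 408, 307], 0.85)]
mug [([234, 142, 262, 172], 0.55)]
salt_jar [([343, 172, 356, 210], 0.83)]
sardine_tin [([442, 261, 458, 288], 0.66)]
side [-0.05  -0.945  1.054] [-0.41 -0.64  0.65] 42.015010612493455 [-0.13376403  0.          0.          0.          0.        ]
box_a [([346, 265, 381, 298], 0.82), ([293, 207, 326, 242], 0.79), ([319, 232, 351, 266], 0.73)]
knob_a [([318, 235, 351, 255], 0.93), ([349, 264, 381, 290], 0.82), ([287, 224, 391, 314], 0.62), ([293, 205, 320, 229], 0.59)]
chopping_board [([222, 161, 318, 236], 0.78), ([286, 224, 392, 314], 0.46)]
carrier [([287, 224, 390, 314], 0.82), ([246, 118, 274, 154], 0.33)]
mug [([245, 117, 274, 153], 0.59)]
salt_jar [([346, 169, 362, 203], 0.57)]
sardine_tin []
wrist [0.191 0.601 0.385] [-0.27  0.13  0.95] 63.90704244501886 [0.0055737 0.        0.        0.        0.       ]
box_a []
knob_a []
chopping_board [([183, 359, 259, 400], 0.84)]
carrier []
mug [([308, 370, 360, 398], 0.81)]
salt_jar []
sardine_tin []
1.2 [-0.69015784  0.69016036 -0.15388362  0.15388521] [0.26548995 0.56579134 0.2226768 ] [ 0.24600236 -0.64645615 -0.04019783]
```

Run:
```python
from h import *
a=cv2.imread("pics/scene0.png")[130:320,200:480]; b=cv2.imread("pics/side0.png")[100:320,210:410]
a=cv2.resize(a,(560,380))[:, :]; b=cv2.resize(b,None,fx=2.7,fy=2.7)
b=cv2.resize(b,(200,220)); b=cv2.imread("pics/side0.png")[100:320,210:410]
a=cv2.resize(cv2.imread("pics/scene0.png")[130:320,200:480],None,fx=2.85,fy=2.85)
cv2.imwrite("pics/a.png",a)
class C(dict):pass
c=imaging.camera("scene")
for n,u in (("carrier bottom center?",[350,270]),("board",[265,208]),("mug",[248,168]),("jar",[349,207]),("tin",[450,280]),("boxtops",[381,262])): print(n,onz(c,[u],0.08 if n=="boxtops" else 0.02).round(3))
```

```text
carrier bottom center? [[ 0.475 -0.21   0.02 ]]
board [[0.474 0.153 0.02 ]]
mug [[0.575 0.394 0.02 ]]
jar [[ 0.674 -0.019  0.02 ]]
tin [[ 0.637 -0.407  0.02 ]]
boxtops [[ 0.505 -0.281  0.08 ]]
```

View pics/a.png

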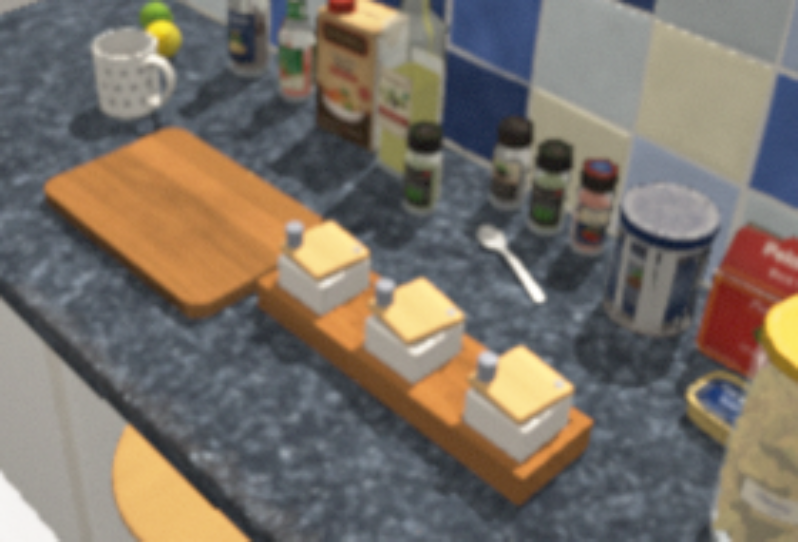

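```bash
cat >> h.py <<'E'
def down(phi):
    c,s=np.cos(phi),np.sin(phi)
    m=np.array([[s,0,c],[-c,0,s],[0,-1,0]]); q=R.from_matrix(m).as_quat(); return q[[3,0,1,2]]
E
python3 - <<'E'
from h import *
q=readout.current_tcp_rot(); m=R.from_quat(np.array(q)[[1,2,3,0]]).as_matrix(); print(m.round(2))
p0=np.array([0.43,-0.16,0.42])
best=None
for phi in np.radians(np.arange(-180,180,15)):
    j=inverse_kinematics(p0,down(phi))
    if j is not None: print(int(np.degrees(phi).round()),np.round(j,2))
E
```

```text
[[ 0.91 -0.    0.42]
 [-0.42  0.    0.91]
 [-0.   -1.    0.  ]]
-165 [-0.38 -0.02  1.73 -0.    1.43  2.5 ]
-150 [-0.38 -0.02  1.73 -0.    1.43  2.24]
-135 [-0.38 -0.02  1.73 -0.    1.43  1.97]
-120 [-0.38 -0.02  1.73  0.    1.43  1.71]
-105 [-0.38 -0.02  1.73 -0.    1.43  1.45]
-90 [-0.38 -0.02  1.73 -0.    1.43  1.19]
-75 [-0.38 -0.02  1.73 -0.    1.43  0.93]
-60 [-0.38 -0.02  1.73  0.    1.43  0.67]
-45 [-0.38 -0.02  1.73 -0.    1.43  0.4 ]
-30 [-0.38 -0.02  1.73 -0.    1.43  0.14]
-15 [-0.38 -0.02  1.73 -0.    1.43 -0.12]
0 [-0.38 -0.02  1.73 -0.    1.43 -0.38]
15 [-0.38 -0.02  1.73 -0.    1.43 -0.64]
30 [-0.38 -0.02  1.73 -0.    1.43 -0.91]
45 [-0.38 -0.02  1.73  0.    1.43 -1.17]
60 [-0.38 -0.02  1.73 -0.    1.43 -1.43]
75 [-0.38 -0.02  1.73 -0.    1.43 -1.69]
90 [-0.38 -0.02  1.73 -0.    1.43 -1.95]
105 [-0.38 -0.02  1.73 -0.    1.43 -2.21]
120 [-0.38 -0.02  1.73 -0.    1.43 -2.48]
```

Run:
```python
from h import *
t=readout.current_clock()
env.move_to([0.43,-0.12,0.40],down(np.pi/2))
print(readout.current_clock()-t)
c=shot("wrist","w1"); import pickle; pickle.dump(c,open("w1.pkl","wb"))
for t,z in (("box_a",.0765),("knob_a",.0875),("carrier",.034),("chopping_board",.021)):
    for b in recognise("wrist",t):
        B=b["box"]; print(t,np.round(B).astype(int).tolist(),round(b["confidence"],2),onz(c,[[(B[0]+B[2])/2,(B[1]+B[3])/2]],z).round(3))
```

```text
2.575
box_a [273, 175, 319, 225] 0.82 [[ 0.499 -0.156  0.076]]
box_a [346, 176, 395, 225] 0.82 [[ 0.499 -0.038  0.077]]
box_a [195, 178, 243, 222] 0.79 [[ 0.498 -0.278  0.077]]
knob_a [350, 184, 394, 226] 0.75 [[ 0.503 -0.037  0.088]]
knob_a [194, 181, 240, 222] 0.58 [[ 0.498 -0.278  0.088]]
knob_a [271, 185, 319, 228] 0.57 [[ 0.506 -0.157  0.087]]
carrier [191, 163, 398, 222] 0.91 [[ 0.498 -0.162  0.034]]
chopping_board [399, 126, 589, 237] 0.76 [[0.483 0.184 0.021]]
chopping_board [137, 260, 193, 293] 0.54 [[ 0.668 -0.414  0.021]]
```

View pics/w1.png

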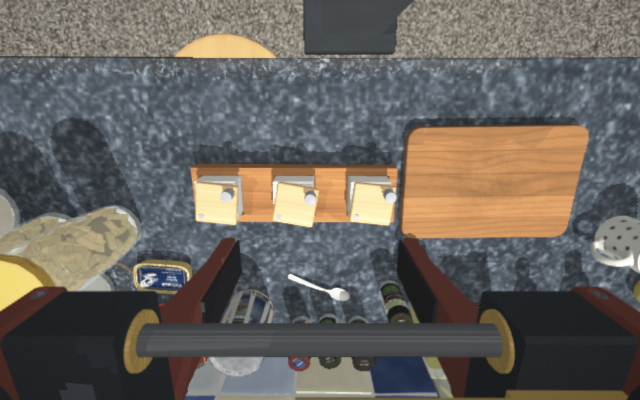

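Run:
```python
from h import *
a=cv2.imread("pics/w1.png")[155:240,185:405]
cv2.imwrite("pics/w1c.png",cv2.resize(a,None,fx=3.6,fy=3.6,interpolation=cv2.INTER_CUBIC))
```

```text
(no output)
```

View pics/w1c.png

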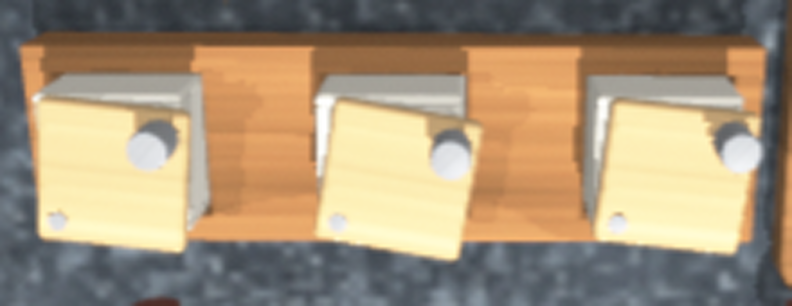

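Run:
```python
from h import *
import pickle; c=pickle.load(open("w1.pkl","rb"))
f=lambda l:(np.array(l,float)+.5)/3.6-.5+[185,155]
P=onz(c,f([(56,221),(336,222),(617,223)]),.0765); Kn=onz(c,f([(148,152),(450,158),(740,152)]),.0985)
C=onz(c,f([(22,46),(766,50),(752,240)]),.034)
print(P.round(4),Kn.round(4),C.round(4),sep="\n")
d=P[2]-P[0]; yaw=np.arctan2(d[1],d[0])-np.pi/2; d2=C[1]-C[0]; print("yaw",np.degrees(yaw),np.degrees(np.arctan2(d2[1],d2[0]))-90,"len",np.linalg.norm(d),np.linalg.norm(d2),np.linalg.norm(C[2]-C[1]))
cc=C[0]+d2/2; cc=cc+np.array([np.cos(yaw),np.sin(yaw),0])*.048; print("carrier centre",cc)
Rz=lambda a:np.array([[np.cos(a),-np.sin(a)],[np.sin(a),np.cos(a)]])
print("from pivots",P[1,:2]-Rz(yaw)@[.023,-.023])
for i in range(3):
    v=Kn[i,:2]-P[i,:2]; print("r",np.linalg.norm(v),"theta",np.radians(135)+yaw-np.arctan2(v[1],v[0]))
B=onz(c,[(405,130),(586,128),(572,236),(403,233)],.021); print("board",B.round(3))
```

```text
[[ 0.5254 -0.3106  0.0765]
 [ 0.5261 -0.1855  0.0765]
 [ 0.5266 -0.0597  0.0765]]
[[ 0.4867 -0.26    0.0985]
 [ 0.4894 -0.1335  0.0985]
 [ 0.4869 -0.012   0.0985]]
[[ 0.4547 -0.3333  0.034 ]
 [ 0.4568  0.0118  0.034 ]
 [ 0.5512  0.0119  0.034 ]]
yaw -0.2727814367874064 -0.3526205823513493 len 0.2509045247294511 0.34519912698400973 0.09440335322750289
carrier centre [ 0.50373544 -0.16097926  0.034     ]
from pivots [ 0.50316239 -0.16238349]
r 0.06370456042733605 theta 0.1265860733653108
r 0.06355900777788805 theta 0.16644660273955258
r 0.06211409725980282 theta 0.08634749448385115
board [[0.395 0.023 0.021]
 [0.392 0.32  0.021]
 [0.585 0.343 0.021]
 [0.579 0.034 0.021]]
```

```bash
cat >> h.py <<'E'
YAW=np.radians(-0.3); PIV=np.array([[.5256,-.3109],[.5261,-.1858],[.5266,-.0606]]); TH=[.12,.16,.08]; ZT=.080
def pose(i,th,z=ZT):
    a=np.radians(135)+YAW-th; p=PIV[i]+.0622*np.array([np.cos(a),np.sin(a)])
    return np.array([*p,z]),down(a-np.pi/2),np.array([np.sin(a),-np.cos(a),0])
def tang(t,n=2):
    return np.mean([readout.current_ft_force() for _ in range(n)],0)@t
def grip(i,th):
    p,q,t=pose(i,th,.17); env.move_to(p,q); env.move_straight(pose(i,th)[0],.12)
    fingers.gripper_close(squeeze=5); print("w",round(readout.current_gripper_width(),4),"F",np.round(readout.current_ft_force(),2))
def swing(i,a,b,lim,step=.05,v=.06):
    s=np.sign(b-a); th=a; log=[]
    while s*(b-th)>1e-6:
        th=th+s*min(step,abs(b-th)); p,q,t=pose(i,th); env.move_straight(p,v,rot=q)
        f=-s*tang(t); log.append((round(float(th),2),round(float(f),1)))
        if f>lim: break
    print(*log,"clk",round(readout.current_clock(),1)); return th,f
def release(i,th):
    fingers.open_gripper(); env.move_straight(pose(i,th,.15)[0],.2)
E
python3 - <<'E'
from h import *
grip(1,TH[1]); th,f=swing(1,TH[1],.5,4); print(readout.current_ft_force(),readout.current_gripper_width(),readout.current_tool_pos())
E
```

```text
w 0.0179 F [0.71 0.04 0.33]
(0.21, 0.1) (0.26, 1.0) (0.31, -0.3) (0.36, 0.2) (0.41, -0.5) (0.46, 0.2) (0.5, 0.1) clk 8.7
[ 0.06274138 -0.42846329 -0.44012358] 0.017922428682169835 [ 0.50887214 -0.12602709  0.07999545]
```

Run:
```python
from h import *
th,f=swing(1,.5,1.80,4); print(np.round(readout.current_ft_force(),1),readout.current_gripper_width())
```

```text
(0.55, -1.2) (0.6, -0.6) (0.65, -0.3) (0.7, 0.7) (0.75, -0.9) (0.8, -0.6) (0.85, 0.2) (0.9, 0.4) (0.95, 0.4) (1.0, 0.2) (1.05, -0.3) (1.1, 0.2) (1.15, 0.9) (1.2, 0.7) (1.25, -0.3) (1.3, -0.0) (1.35, 0.4) (1.4, -0.5) (1.45, 0.2) (1.5, -0.5) (1.55, 0.5) (1.6, 0.6) (1.65, 0.2) (1.7, -0.1) (1.75, 2.3) (1.8, 4.7) clk 15.2
[-3.3  3.5  0.3] 0.017887707287466505
```

Run:
```python
from h import *
release(1,1.78)
grip(2,TH[2]); th,f=swing(2,TH[2],.44,3,.06)
if f<3: th,f=swing(2,th,1.80,3,.05)
print(th,f,np.round(readout.current_ft_force(),1),readout.current_gripper_width())
```

```text
w 0.0176 F [ 0.88  0.74 -0.74]
(0.14, -1.3) (0.2, -0.5) (0.26, 0.6) (0.32, -0.3) (0.38, 0.6) (0.44, 0.6) clk 21.7
(0.49, 1.5) (0.54, 0.1) (0.59, 1.2) (0.64, 0.2) (0.69, -0.0) (0.74, 0.0) (0.79, 0.1) (0.84, -0.3) (0.89, -0.1) (0.94, -0.3) (0.99, 0.7) (1.04, 0.6) (1.09, 0.7) (1.14, 0.7) (1.19, 0.6) (1.24, 1.1) (1.29, 0.6) (1.34, 0.4) (1.39, 0.2) (1.44, 0.4) (1.49, 0.0) (1.54, -0.1) (1.59, 0.1) (1.64, 0.7) (1.69, 0.7) (1.74, 1.5) (1.79, 5.0) clk 28.5
1.7900000000000011 4.9533073906338405 [-4.1  3.3 -0.5] 0.017978362456812284
```

Run:
```python
from h import *
release(2,1.77)
grip(0,TH[0]); th,f=swing(0,TH[0],.44,3,.06)
if f<3: th,f=swing(0,th,1.3,3,.04)
print(th,f,np.round(readout.current_ft_force(),1),readout.current_gripper_width())
```

```text
w 0.0178 F [-0.27  0.56  0.15]
(0.18, -1.4) (0.24, -0.6) (0.3, -0.3) (0.36, -0.3) (0.42, 0.3) (0.44, 1.9) clk 35.4
(0.48, 0.8) (0.52, -0.4) (0.56, -0.5) (0.6, -0.9) (0.64, 0.3) (0.68, 0.1) (0.72, -0.4) (0.76, 0.6) (0.8, 1.0) (0.84, 0.1) (0.88, 1.4) (0.92, -0.3) (0.96, 0.5) (1.0, 0.3) (1.04, -0.3) (1.08, 1.6) (1.12, 3.4) clk 39.7
1.1200000000000006 3.4064773687828964 [-3.3  0.9  1.6] 0.018102434003904745
```

Run:
```python
from h import *
th,f=swing(0,1.12,.1,4,.1,.08); th,f=swing(0,th,-.07,3.5,.03)
print(th,f)
release(0,th)
env.move_to([.43,-.2,.27],down(np.pi/2))
c=shot("wrist","w2"); import pickle; pickle.dump(c,open("w2.pkl","wb")); print(readout.current_clock())
```

```text
(1.02, -0.0) (0.92, 0.5) (0.82, 0.0) (0.72, -0.5) (0.62, 0.4) (0.52, 0.5) (0.42, -1.3) (0.32, -0.7) (0.22, -1.4) (0.12, -0.4) (0.1, 0.7) clk 42.4
(0.07, 0.3) (0.04, -0.1) (0.01, 0.6) (-0.02, 1.4) (-0.05, 5.6) clk 43.7
-0.04999999999999999 5.568532764659626
46.0583
```

View pics/w2.png

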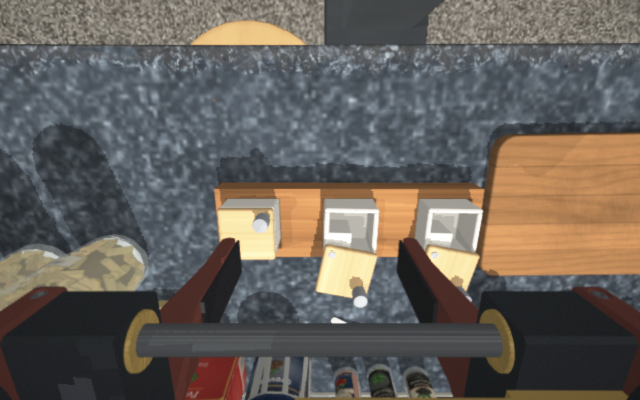

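Run:
```python
from h import *
q=down(np.pi/2+YAW); x,y=.5028,-.2873
env.move_to([x,y,.15],q); env.move_straight([x,y,.039],.15)
print("F before",np.round(readout.current_ft_force(),1))
fingers.gripper_close(squeeze=25); print("w",readout.current_gripper_width(),np.round(readout.current_ft_force(),1),readout.current_clock())
env.move_straight([x,y,.08],.08); env.move_straight([x,y,.165],.2)
print("lifted w",readout.current_gripper_width(),np.round(readout.current_ft_force(),1))
env.move_straight([.488,.178,.165],.22)
env.move_straight([.488,.178,.062],.12); print(np.round(readout.current_ft_force(),1),readout.current_clock())
shot("scene","s3")
cv2.imwrite("pics/s3c.png",cv2.resize(cv2.imread("pics/s3.png")[120:320,200:420],None,fx=2.7,fy=2.7))
```

```text
F before [ 0.3 -0.3 -0.3]
w 0.06604888727402972 [-0.3  1.5  6.8] 48.125
lifted w 0.06557992124663137 [-0.6  0.4 -6.2]
[-0.4 -0.1 -5.9] 52.6417
```

View pics/s3c.png

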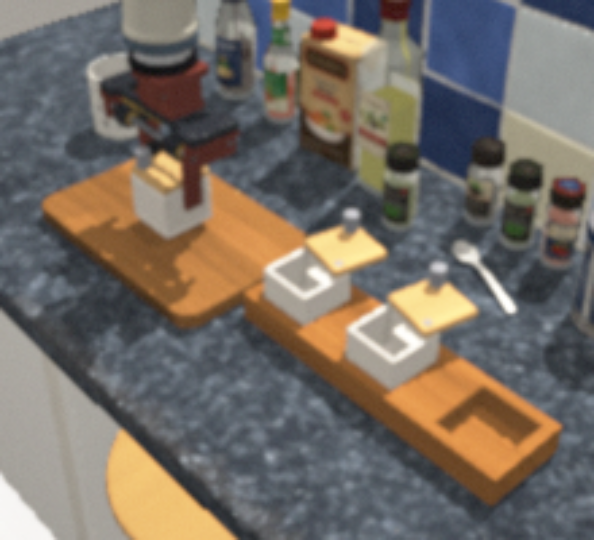

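Run:
```python
from h import *
z=.062; log=[]
env.move_straight([.488,.178,.055],.05); z=.055
while z>.047:
    z-=.0007; env.move_straight([.488,.178,z],.02); f=np.mean([readout.current_ft_force()[2] for _ in range(2)]); log.append((round(z,4),round(float(f),1)))
    if f>-3.5: break
print(*log,readout.current_ft_torque())
fingers.open_gripper(); print(readout.current_clock())
env.move_straight([.488,.178,.16],.12); env.move_straight([.42,.12,.27],.25)
c=shot("wrist","w4"); print(readout.current_clock())
for t,zz in (("box_a",.06),("chopping_board",.021)):
    for b in recognise("wrist",t):
        B=b["box"]; print(t,np.round(B).astype(int).tolist(),round(b["confidence"],2),onz(c,[[(B[0]+B[2])/2,(B[1]+B[3])/2]],zz).round(3))
```

```text
(0.0543, -5.6) (0.0536, -5.6) (0.0529, -1.9) [-0.02858207  0.13416931 -0.01149612]
54.2833
56.0917
box_a [64, 207, 140, 293] 0.71 [[ 0.518 -0.156  0.06 ]]
box_a [162, 208, 229, 298] 0.68 [[ 0.523 -0.038  0.06 ]]
box_a [338, 190, 404, 258] 0.63 [[0.485 0.184 0.06 ]]
box_a [168, 254, 205, 299] 0.27 [[ 0.557 -0.055  0.06 ]]
chopping_board [247, 142, 483, 280] 0.79 [[0.481 0.182 0.021]]
```

View pics/w4.png

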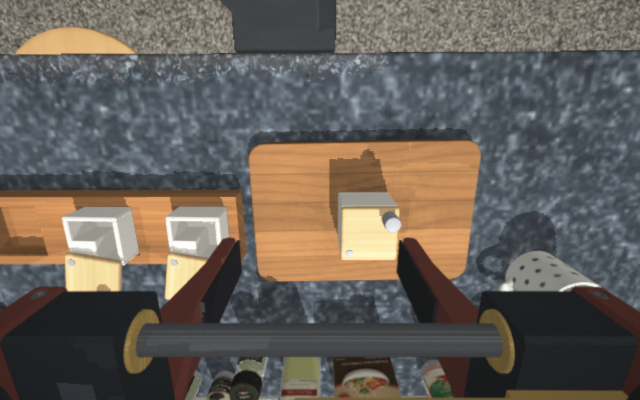

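Run:
```python
from h import *
import pickle; c=pickle.load(open("w2.pkl","rb"))
def th(c,p,k,zb):
    v=(onz(c,[k],zb+.0905)-onz(c,[p],zb+.0685))[0,:2]; return np.linalg.norm(v).round(4),(np.radians(135)+YAW-np.arctan2(v[1],v[0])).round(3)
print(th(c,(331,251),(360,300),.008))
c=shot("wrist"); print("board box",th(c,(349,254),(392,225),.021))
c=shot("scene"); # s3 crop pixels /2.7 + (200,120)
f=lambda u:(u[0]/2.7+200,u[1]/2.7+120)
print(th(c,f((335,261)),f((351,215)),.008),th(c,f((428,321)),f((438,269)),.008))
```

```text
(np.float64(0.0642), np.float64(1.784))
board box (np.float64(0.0622), np.float64(-0.029))
(np.float64(0.0552), np.float64(1.85)) (np.float64(0.0554), np.float64(1.767))
```

All checks agree, so I'm handing in.

Run:
```python
from h import *
print(readout.current_clock()); finish_job()
```

```text
56.2917
the job is handed in; nothing more can be done
```

The job is done and handed in at 56.3 s of the 72 s allowed.

- **Which lid binds:** It is the lid of the right-hand box (nearest -y). The force at its knob climbed to 3.4 N at about 1.12 rad, so I stopped there. The middle and left lids moved freely up to about 1.75 rad.
- **Free lids:** I left both at their stops, which I felt as a 4.7–5.0 N rise. Their boxes are still in the carrier. The pictures gave 1.77–1.78 rad for the middle lid and about 1.85 rad for the left one. The left figure is rough because it comes from the distant camera.
- **Binding box:** I swung its lid shut until it met its stop, at up to 5.6 N. I then lifted the box with a 25 N grip and lowered it onto the middle of the board in 0.7 mm steps. First contact was only about 4 N. The last picture shows it upright on the board, well inside the edges, with the lid at about 0 rad (measured -0.03).
- **Unexplained reading:** As the gripper closed on that box, the vertical force briefly read +6.8 N. The lift and placing afterwards were normal.
- **Mug, jar and tin:** I never went near them, but I did not measure them again at the end.

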